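# Shut the spin coater's lid and start the spin

### The job

A wafer is already on the chuck of the spin coater. With your fingertips only, push the coater's open lid down until it is fully shut, easing it home rather than slamming it and without pinching it or swinging it further open, then press the round start key on the control box right in and let it come out again. Do not press start before the lid is shut, do not press the square stop key, and leave the bottle, the tweezers and the wafer case where they are.

Things in the scene. Friction and masses are not known exactly. Their poses are not given: they have to be found in the camera images.
- coater: White plastic spin coater, sunk into the deck, fixed: open round bowl 210 mm across, rim 80 mm above the bench, on a flange 260 mm across. A dark wafer 100 mm across is held on the chuck inside, 56 mm up. Origin at the bowl's centre at bench level, z up; +x points to the hinge, on the side away from the robot (yaw within 0.35 rad). A hose elbow on its -y side, out to 137 mm, 60 mm high.
- lid (a joint): Opening angle of the coater's lid about its level hinge, rad: 0 = fully shut on the rim, 1.5 = backstop, 0.85 to 1.25 at the start. Stiff friction hinge: the lid (about 0.4 kg) stays wherever it is left and moves only while pushed, by about 1 to 4 N square to the lid 200 mm from the hinge.
- lid_hinge (a point): Middle of the hinge axis, 116 mm from the bowl's centre along the coater's +x, 84 mm above the bench; the axis runs along the coater's y. It is the lid's origin. The lid is a white disc 214 mm across, 10 mm thick, with a clear window 144 mm across, a boss in the middle (28 mm across, 10 mm out) and, across from the hinge, a finger tab 60 mm wide that ends 248 mm from the axis.
- lid_rim (a point): Point on the lid's outer face (the upper one when shut), on its opaque rim near the tab, on the centre line, 200 mm from the hinge along the lid; a good place to push. Its x axis lies in the lid and points to the hinge, its z axis points out of the outer face. The face lies 6 mm outside the plane through the hinge axis.
- control_box: White control box 160 mm wide (y), 140 mm deep (x), fixed, left or right of the coater. Its top slopes at 0.35 rad, from 40 mm high at the front edge (its -x, nearest the robot) to 91 mm at the back; display at the back, two keys and between them four small flat arrow pads near the front. Origin at the centre of its underside, z up, yaw within 0.25 rad.
- start_key (a joint): Travel of the start key, m: 0 = out, 0.004 = fully in. Round grey key, 24 mm across, at the right-hand end (the box's -y) of the row, standing 9 mm out of the sloping face. It moves square to the face; its spring takes 1.4 N to start, 4.2 N fully in, and brings it back.
- start_key_top (a point): Centre of the start key's top; its z axis points out along the key's travel (up and towards the robot, 0.35 rad from vertical).
- stop_key (a joint): Travel of the stop key, in m: 0 = out, 0.004 = fully in. Square grey key, 16 mm wide, at the left-hand end (the box's +y) of the row, 96 mm from the start key, same height and spring.
- stop_key_top (a point): Centre of the stop key's top.
- hotplate: Hotplate 160 x 160 mm, 72 mm high, fixed, cold, on the other side of the coater from the control box; not used. Origin at the centre of its underside.
- resist_bottle: Amber bottle, 52 mm across, 105 mm high, standing near the robot; leave alone. Origin at the centre of its underside.
- tweezers: Steel tweezers, 137 mm long, 10 mm high, lying along their own x near the robot; leave alone. Origin under their middle.
- wafer_case: Round white wafer case, 120 mm across, 22 mm high, lying beyond the coater, to the right; leave alone. Origin at the centre of its underside.
Things that resemble listed ones, but are neither listed nor needed, are in the scene too. Leave any blue, green or red look-alike of the control_box alone.

How it is judged:
On the way, in this order (a step that is already met when the one before it is completed fails the run):
1. the lid is pushed fully shut (value of joint lid below 0.02 rad), for 0.2 s.
2. with the lid shut, the start key is pressed right in (value of joint start_key above 0.003 m and value of joint lid below 0.02 rad), for 0.05 s.
At the end, for the whole second after the job is handed in: The lid is shut (under 0.02 rad, 5 mm at the tab), the start key has been pressed in (over 3 of its 4 mm) after that and is out again (under 1 mm), the stop key is out, and the bottle, tweezers and wafer case are within 20 mm of where they stood (value of joint lid below 0.02 rad and value of joint each of start_key, stop_key below 0.001 m and distance of each of resist_bottle, tweezers, wafer_case from where it was at the start of the episode below 0.02 m); the robot touches nothing.
It fails at once if start is pressed while the lid is open (value of joint start_key above 0.002 m and value of joint lid above 0.03 rad).
It fails at once if the stop key is pressed (value of joint stop_key above 0.002 m).
It fails at once if the lid is slammed (over 1.5 rad/s, 0.37 m/s at the tab, as it comes home) (value of joint lid below 0.15 rad and velocity of joint lid below -1.5 rad/s).
It fails at once if the lid is pinched (fingers pressing over 2 N on its outer face and on its inner side at once) or swung further open, past 1.4 rad (value of joint lid above 1.4 rad or ((contact force between the fingers and lid_c0 above 2 N or contact force between the fingers and lid_c1 above 2 N) and (contact force between the fingers and lid_c2 above 2 N or contact force between the fingers and lid_c3 above 2 N))).
It fails at once if the bottle, the tweezers or the wafer case is moved over 20 mm or lifted (distance of any of resist_bottle, tweezers, wafer_case from where it was at the start of the episode above 0.02 m).
It also fails if it takes over 48 s, if anything falls off the work surface, if the arm or the gripper's body presses on something with over 40 N, if the wrist force passes 120 N, or if a joint passes its speed limit or range.

### The arm

A 6-joint arm with a two-finger parallel gripper is mounted at the origin on the work surface. World frame = base frame: x ahead of the robot, y to its left, z up, the work surface at z = 0. Lengths are in m, angles in rad, forces in N, time in s.
With the tool pointing down it reaches from about 0.325 to 0.85 m from the base axis. Payload 15.5 kg.
Tool frame: the origin (TCP) lies at the very end of the fingers, on their centre line; the grasp point (between the pads) lies 19 mm behind it (r.hold_point_z is the distance from the TCP to the grasp point, in m); z points along the fingers, y is the line along which they close (so a half turn about z gives the same grasp; the last joint's range is limited). The gripper opens to 91 mm and grips with 3 to 60 N. Pads are 32 mm wide; open, the fingers measure 118 mm over their backs; the gripper's body (76 mm by 178 mm) begins 60 mm behind the grasp point.
Start: joints at [1.032, 0.494, 1.345, -0, 1.302, -0.096], TCP at [0.268, 0.564, 0.214] pointing down, gripper open.
Joint ranges: [-2.91, 2.91], [-0.82, 2.16], [0.22, 2.67], [-1.22, 4.37], [0.12, 2.79], [-3.08, 3.08]. Speed limits (rad/s): [1.89, 1.89, 2.57, 3.01, 3.01, 3.01].

### API

Orientations are given as a unit quaternion [x, y, z, w].
In Python, from cell import r, vision gives the robot as it stands.
- The arm moves only by the tool send_rows, never from a script. Its arguments are lists of equal length, an entry for each row: "dr": the turn, a rotation vector about the tool's x, y, z each as a share of pi/2 rad, from -1 to 1, a list of three; "xyz": the shift along the tool's x, y, z each as a share of 0.12 m, from -1 to 1, a list of three; "claw": the opening, from -1 (shut) to 1 (fully open). In form: {"dr": [[ax, ay, az], ...], "xyz": [[dx, dy, dz], ...], "claw": [claw, ...]}. A call has 1 to 8 rows; each row is the pose to reach, as a shift and turn from the pose commanded when the call began, along the tool's axes at that moment; what a row does not reach only later rows make up. A row lasts 1/8 s, in which the tool goes at most 62.5 mm and 10.7 degrees, less where a joint would pass 70% of its speed; a pose out of reach is approached as far as the arm can. A call with a number of a shift or a turn outside -1 to 1 is refused whole. A call with a gripper value outside its range is refused whole. The fingers move at their own pace and stop on an object; "squeeze" is the grip in N (left out, the last holds). Time passes only in rows, so rows that repeat a pose let the fingers close. It gives the time, the measured TCP pose, the force, the opening and the grip force at its end, in the units of the state.
- r.observe(): the state, without advancing time (a new reading comes with each control period).
- vision.snapshot(name): name is "scene" or "top" or "wrist"; returns the picture (480x640x3 uint8, red, green, blue); there is no depth.
- vision.calibration(name): a dict with "fx", "fy", "cx", "cy" (pixels), "extrinsics" (4x4, takes a point from world to camera coordinates). Camera axes: x right, y down, z forward; pixel columns grow to the right and rows downward; lengths in m; the calibration is good to about 2 mm. A picture is of the moment at which its call begins: read the wrist's pose just before it. calibration takes no time and is no camera call; for the wrist camera it gives the pose at the moment of the call.
- r.job_done(): hands the job in; it is judged then, once.
The state is a dict: "time_s": time; "joint_pos": joint angles; "qd": joint speeds; "joint_efforts": joint torques, N m; "ee_pos": TCP position; "eef_rot": TCP orientation; "wrist_force": force on the tool from outside, world axes, zero at the start; "torque": the same for the moment, N m; "gripper_width": finger opening in m; "grip_force": force on a finger pad.
Only numpy, scipy, OpenCV 4.12 (cv2) and the standard library are available. Lean on these libraries where they do the work, as an engineer would, in place of code of your own. Each camera call takes 0.05 s, during which the arm holds its last target. There are 200 camera calls.

## Working session

There is one attempt and no reset: what is moved stays moved. The work goes in short steps, Python scripts to look and compute and a tool call to move; the robot and the scene stay as the last step left them, time stands still between calls to the robot, and variables do not carry over. Pictures are saved under pics/ and viewed, at most 10 in all, crops included, and the job is handed in when it is done.

Besides the shell and the picture viewer there is one more tool, called by a JSON object that holds its "name" and its "arguments". send_rows: Moves the arm, as the interface text tells. Its arguments: {"type":"object","properties":{"dr":{"type":"array","items":{"type":"array","items":{"type":"number","minimum":-1,"maximum":1}}},"xyz":{"type":"array","items":{"type":"array","items":{"type":"number","minimum":-1,"maximum":1}}},"claw":{"type":"array","items":{"type":"number"}},"squeeze":{"type":"number"}},"required":["dr","xyz","claw"]}

```bash
mkdir -p pics; ls; python3 - <<'E'
from cell import r, vision
import cv2
o=r.observe();print(o)
for n in("scene","top"):
    cv2.imwrite(f"pics/{n}0.png",cv2.cvtColor(vision.snapshot(n),cv2.COLOR_RGB2BGR));c=vision.calibration(n);print(n,c)
E
```

```text
pics
{'time_s': 0.0, 'joint_pos': array([ 1.03149326e+00,  4.94205720e-01,  1.34616169e+00,  6.16458218e-06,
        1.30249325e+00, -9.54983101e-02]), 'qd': array([-0.00202494, -0.00117433, -0.00060444, -0.00060419, -0.00043257,
        0.00148853]), 'joint_efforts': array([ 5.13176619e-04, -8.78833795e+01, -3.81864774e+01,  7.09162652e-02,
        5.31495712e-02, -5.18211914e-05]), 'ee_pos': array([0.26815131, 0.56411361, 0.2133139 ]), 'eef_rot': array([ 2.20086509e-01,  9.75480152e-01, -6.01407908e-04, -2.00694503e-04]), 'wrist_force': array([-0.18019985, -0.54684102, -0.27583933]), 'torque': array([ 0.04984293, -0.02062052,  0.04378717]), 'grip_force': 0.0, 'gripper_width': 0.09115528286969947}
scene {'fx': 592.1193767475824, 'fy': 592.1193767475824, 'cx': 325.8262194665886, 'cy': 243.36679611108806, 'extrinsics': array([[-0.42492974,  0.90511926,  0.01392263,  0.3552396 ],
       [ 0.74908287,  0.36022685, -0.55597794, -0.30742814],
       [-0.50824164, -0.22582235, -0.83108044,  2.12671638],
       [ 0.        ,  0.        ,  0.        ,  1.        ]])}
top {'fx': 603.5855794311346, 'fy': 603.5855794311346, 'cx': 319.8906158348357, 'cy': 240.69628091430775, 'extrinsics': array([[ 0.01494063, -0.99987033, -0.0060086 , -0.14132276],
       [-0.98655081, -0.01376283, -0.16287445,  0.54736079],
       [ 0.16277063,  0.00836123, -0.98662851,  1.47682653],
       [ 0.        ,  0.        ,  0.        ,  1.        ]])}
```

View pics/scene0.png

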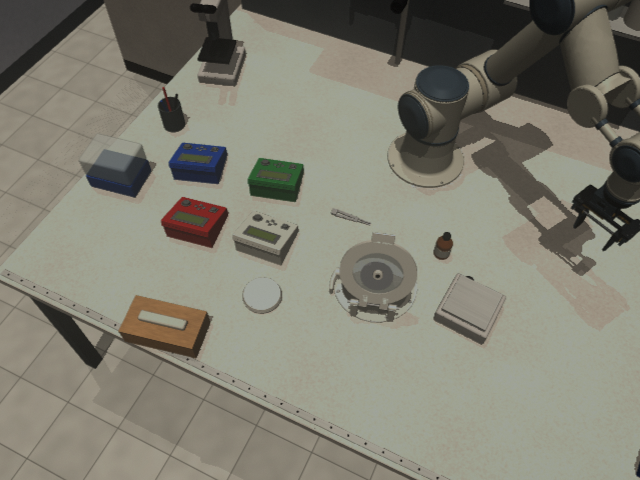

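View pics/top0.png

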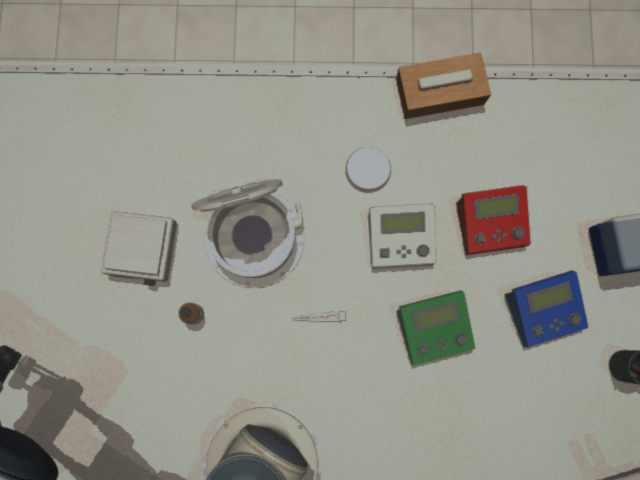

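The scene view shows the coater at (378,280), with its hinge blocks at (355,308) and (393,312) and its tab at (383,239). The white control box is at (265,235), with its round key at about (258,217). In the top view the coater is at (255,230), the start key at (423,250) and the stop key at (384,253).

```bash
python3 - <<'E'
import cv2,numpy as np
s=cv2.imread('pics/scene0.png');t=cv2.imread('pics/top0.png')
R=lambda im,x,y,w,h:cv2.resize(im[y:y+h,x:x+w],(400,300),interpolation=cv2.INTER_CUBIC)
cv2.imwrite('pics/c1.png',np.vstack([np.hstack([R(s,318,225,120,90+10)[:300],R(s,225,195,80,60)]),np.hstack([R(t,185,170,133,100),R(t,360,195,80,60)])]))
cv2.imwrite('pics/c2.png',cv2.resize(np.hstack([s[225:330,320:430],t[172:277,185:295]]),None,fx=3.6,fy=3.6,interpolation=cv2.INTER_CUBIC))
E
```

```text
(no output)
```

View pics/c2.png

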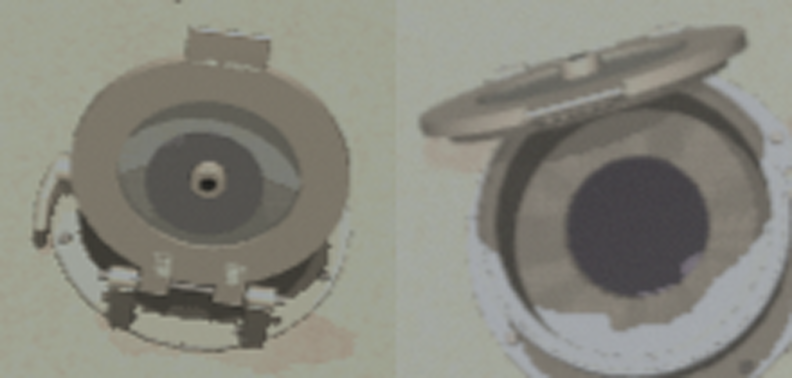

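View pics/c1.png

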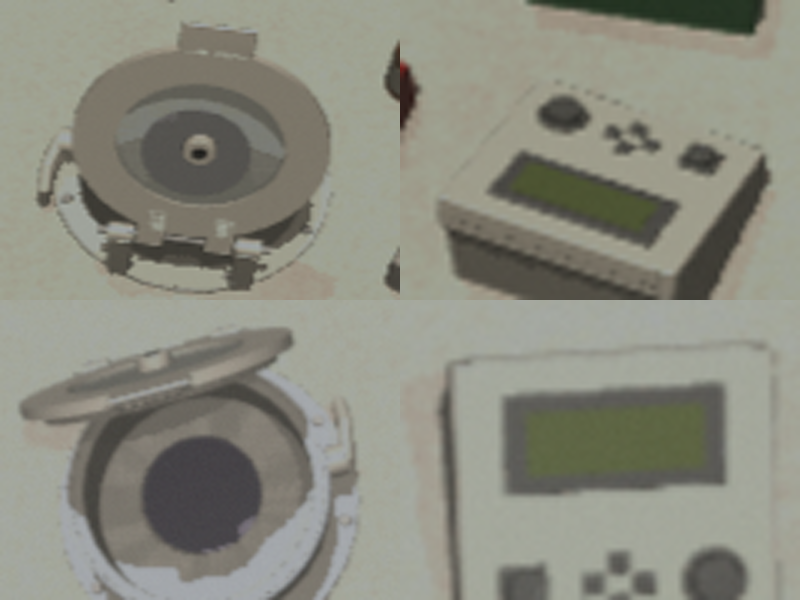

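```bash
cat > h.py <<'E'
import numpy as np,cv2
from cell import r,vision
def ray(n,uv,c=None):
    c=c or vision.calibration(n);E=c['extrinsics'];R=E[:3,:3]
    d=R.T@np.array([(uv[0]-c['cx'])/c['fx'],(uv[1]-c['cy'])/c['fy'],1]);return -R.T@E[:3,3],d/np.linalg.norm(d)
def plane(n,uv,z):
    o,d=ray(n,uv);return o+d*(z-o[2])/d[2]
def tri(a,b):
    A=np.zeros((3,3));B=np.zeros(3)
    L=[ray('scene',a),ray('top',b)]
    for o,d in L:
        P=np.eye(3)-np.outer(d,d);A+=P;B+=P@o
    p=np.linalg.solve(A,B);return p,[np.linalg.norm((np.eye(3)-np.outer(d,d))@(p-o)) for o,d in L]
E
python3 - <<'E'
from h import *
np.set_printoptions(precision=4,suppress=True)
for k,a,b in [('boss',(377.5,275.8),(236.7,189.2)),('tab',(383.9,234),(235,198)),('tabL',(395,235.6),(221.4,201.2)),('tabR',(372.8,232.5),(248.6,194.8)),('start',(258,215.8),(423,250)),('stop',(285.3,225.5),(384.5,253))]:
    print(k,*tri(a,b))
t=cv2.imread('pics/top0.png')
m=((t.max(2)<85)).astype(np.uint8);m[:, :225]=0;m[:,285:]=0;m[:208]=0;m[265:]=0
n,l,s,c=cv2.connectedComponentsWithStats(m)
for i in range(1,n):
    if s[i][4]>150: print(s[i],c[i],plane('top',c[i],.056))
for uv in [(190.5,313.5)]: print('bottle',plane('top',uv,.105))
print('tweez',plane('top',(320,317),.01),'case',plane('top',(368,168),.022),'hotpl',plane('top',(138,245),.072))
E
```

```text
boss [0.6422 0.0609 0.1917] [np.float64(0.0018777897304383087), np.float64(0.0018777897304382942)]
tab [0.5913 0.0454 0.3176] [np.float64(0.002692271431777009), np.float64(0.0026922714317769813)]
tabL [0.5839 0.0736 0.3182] [np.float64(0.002797591228415419), np.float64(0.002797591228415397)]
tabR [0.5988 0.0172 0.3166] [np.float64(0.002571662372330989), np.float64(0.0025716623723309917)]
start [ 0.5259 -0.3881  0.0634] [np.float64(0.0015856996952308474), np.float64(0.0015856996952307667)]
stop [ 0.5181 -0.2937  0.0572] [np.float64(0.0011252066804088555), np.float64(0.0011252066804088572)]
[ 233  216   39   38 1137] [251.3263 234.2084] [0.5615 0.0386 0.056 ]
bottle [0.3599 0.1707 0.105 ]
tweez [ 0.3597 -0.1363  0.01  ] case [ 0.747  -0.2558  0.022 ] hotpl [0.5277 0.3165 0.072 ]
```

I measured the hinge at about (0.674, 0.068), coater yaw 0.26 and lid angle about 1.2 rad. The tab length (0.249), tab width (0.058) and key spacing (0.095) all agree with the given sizes. I'll approach over the top with the fingers closed.

{"name": "send_rows", "arguments": {"dr": [[0,0,-0.447],[0,0,-0.447],[0,0,-0.447],[0,0,-0.447],[0,0,-0.447]], "xyz": [[-0.2,-0.1,-0.4],[-0.5,-0.25,-0.8],[-0.8,-0.4,-1],[-1,-0.5,-1],[-1,-0.5,-1]], "claw": [-1,-1,-1,-1,-1]}}

```text
time_s: 0.72
ee_pos: [0.3519, 0.4575, 0.334]
eef_rot: [-0.128, 0.992, -0.0, 0.0]
wrist_force: [-0.7, -0.2, 0.3]
gripper_width: 0.0443
grip_force: 0.0
```

```bash
cat >> h.py <<'E'
from scipy.spatial.transform import Rotation as Ro
np.set_printoptions(precision=4,suppress=True)
YAW=0.258;H=np.array([.674,.068,.084]);X=np.array([np.cos(YAW),np.sin(YAW),0]);Y=np.array([-X[1],X[0],0])
def to(p,pr=True):
    o=r.observe();R=Ro.from_quat(o['eef_rot'])
    if pr:print('t',o['time_s'],'pos',o['ee_pos'],'F',o['wrist_force'],'w',o['gripper_width'])
    return R.inv().apply(np.asarray(p)-o['ee_pos'])/.12
def turn(Rt):
    return (Ro.from_quat(r.observe()['eef_rot']).inv()*Rt).as_rotvec()/(np.pi/2)
DN=Ro.from_matrix(np.c_[-X,Y,[0,0,-1]])
E
python3 - <<'E'
from h import *
print(to(H-.03*X+[0,0,.336]),turn(DN))
E
```

```text
t 0.725 pos [0.3519 0.4575 0.334 ] F [-0.7244 -0.2041  0.2923] w 0.044343443925269975
[-1.5195 -3.8223 -0.7153] [-0.0002  0.0001 -0.0004]
```

{"name": "send_rows", "arguments": {"dr": [[0,0,0],[0,0,0],[0,0,0]], "xyz": [[-0.2,-0.3,-0.3],[-0.4,-0.7,-0.6],[-0.5,-1,-0.72]], "claw": [-1,-1,-1]}}

```text
time_s: 1.1
ee_pos: [0.4407, 0.3576, 0.4217]
eef_rot: [-0.128, 0.992, 0.0, 0.001]
wrist_force: [-0.2, -0.2, -0.4]
gripper_width: 0.0139
grip_force: 0.0
```

{"name": "send_rows", "arguments": {"dr": [[0,0,0],[0,0,0],[0,0,0]], "xyz": [[-0.2,-0.4,0],[-0.4,-0.8,0],[-0.5,-1,0]], "claw": [-1,-1,-1]}}

```text
time_s: 1.48
ee_pos: [0.5294, 0.256, 0.4196]
eef_rot: [-0.127, 0.992, -0.0, -0.001]
wrist_force: [0.3, 0.7, 0.1]
gripper_width: 0.0004
grip_force: 0.0
```

{"name": "send_rows", "arguments": {"dr": [[0,0,0],[0,0,0],[0,0,0]], "xyz": [[-0.2,-0.4,0],[-0.4,-0.8,0],[-0.5,-1,0]], "claw": [-1,-1,-1]}}

```text
time_s: 1.85
ee_pos: [0.6182, 0.1554, 0.4193]
eef_rot: [-0.127, 0.992, -0.0, -0.001]
wrist_force: [-0.5, 0.0, 0.8]
gripper_width: 0.0005
grip_force: 0.0
```

{"name": "send_rows", "arguments": {"dr": [[0,0,0],[0,0,0],[0,0,0]], "xyz": [[0,-0.4,0],[0,-0.82,0],[0,-0.82,0]], "claw": [-1,-1,-1]}}

```text
time_s: 2.22
ee_pos: [0.6426, 0.0594, 0.4195]
eef_rot: [-0.127, 0.992, -0.0, -0.001]
wrist_force: [-0.2, -1.0, -0.1]
gripper_width: 0.0003
grip_force: 0.0
```

```bash
python3 - <<'E'
from h import *
print(to(H-.03*X+[0,0,.336]),turn(DN))
s=vision.snapshot('scene');t=vision.snapshot('top')
im=np.hstack([s[130:330,300:440],t[130:330,185:325]])[:,:,::-1]
cv2.imwrite('pics/a.png',cv2.resize(im,None,fx=2.8,fy=2.8,interpolation=cv2.INTER_CUBIC))
E
```

```text
t 2.225 pos [0.6426 0.0594 0.4195] F [-0.1974 -0.9956 -0.0642] w 0.0003326427214681089
[-0.021   0.0024 -0.004 ] [ 0.     -0.0008 -0.0025]
```

View pics/a.png

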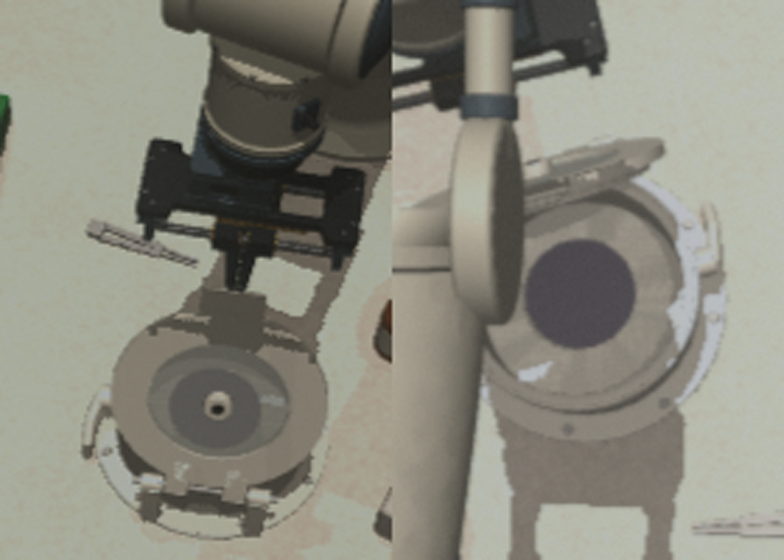

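The closed fingertips are directly above and behind the tab, at crop (235,290), and the lid hasn't moved. I'll go down behind the outer face.

{"name": "send_rows", "arguments": {"dr": [[0,0,0],[0,0,0],[0,0,0],[0,0,0],[0,0,0],[0,0,0]], "xyz": [[-0.05,0,0.15],[-0.05,0,0.35],[-0.05,0,0.55],[-0.05,0,0.75],[-0.05,0,0.95],[-0.05,0,1]], "claw": [-1,-1,-1,-1,-1,-1]}}

```text
time_s: 3.08
ee_pos: [0.6468, 0.0643, 0.2978]
eef_rot: [-0.129, 0.992, 0.0, -0.002]
wrist_force: [-0.3, 0.1, -0.0]
gripper_width: 0.0007
grip_force: 0.0
```

{"name": "send_rows", "arguments": {"dr": [[0,0,0],[0,0,0],[0,0,0]], "xyz": [[0,0,0.1],[0,0,0.2],[0,0,0.22]], "claw": [-1,-1,-1]}}

```text
time_s: 3.45
ee_pos: [0.6476, 0.0632, 0.2731]
eef_rot: [-0.129, 0.992, 0.0, -0.0]
wrist_force: [-0.2, 0.7, 0.7]
gripper_width: 0.0005
grip_force: 0.0
```

```bash
python3 - <<'E'
from h import *
# push targets: near bottom edge (16 mm toward robot of TCP) on the face, s mm from hinge, for lid angle th
o=r.observe();print(o['ee_pos'],o['wrist_force'],(o['ee_pos']-H)@X)
for th in [1.25,1.2,1.1,1,.9,.8,.7,.6,.5,.4,.3,.2,.15,.1,.05,.02,0,-.02]:
    s=.203;h=-s*np.cos(th)+.006*np.sin(th)+.016;z=s*np.sin(th)+.006*np.cos(th)
    print(th,h,z+.084,to(H+h*X+[0,0,z],False))
E
```

```text
[0.6476 0.0632 0.2731] [-0.2349  0.6907  0.6982] -0.026746084903497256
1.25 -0.042316531850106025 0.27853581190355564 [ 0.1298 -0.017  -0.0451]
1.2 -0.051966389642961394 0.275378080978207 [ 0.2102 -0.017  -0.0187]
1.1 -0.07073276848902359 0.2676366708210249 [ 0.3665 -0.0169  0.046 ]
1 -0.088632542182385 0.25806042375121185 [ 0.5156 -0.0169  0.1259]
0.9 -0.10548686210118 0.24674502246400315 [ 0.656  -0.0169  0.2204]
0.8 -0.12112732545207745 0.23380352670868615 [ 0.7862 -0.0169  0.3283]
0.7 -0.13539765789532504 0.21936524363295823 [ 0.905  -0.0169  0.4488]
0.6 -0.1481552749862945 0.20357443578865025 [ 1.0112 -0.0169  0.5805]
0.5 -0.15927270683212047 0.18658887970799548 [ 1.1037 -0.0169  0.7221]
0.4 -0.16863887172873376 0.1685782894526734 [ 1.1816 -0.0169  0.8723]
0.3 -0.17616018605252998 0.14972262088700558 [ 1.2441 -0.0169  1.0294]
0.2 -0.1817614993170017 0.1302102736184449 [ 1.2907 -0.017   1.1921]
0.15 -0.183823900026175 0.1202685673597569 [ 1.3078 -0.017   1.275 ]
0.1 -0.18538684505155828 0.11023620857097427 [ 1.3207 -0.017   1.3586]
0.05 -0.18644642784455412 0.10013827292431751 [ 1.3295 -0.017   1.4427]
0.02 -0.1868394093531553 0.09405852937874609 [ 1.3327 -0.017   1.4934]
0 -0.187 0.09000000000000001 [ 1.334  -0.0171  1.5272]
-0.02 -0.1870793933534753 0.08593907070125285 [ 1.3346 -0.0171  1.5611]
```

{"name": "send_rows", "arguments": {"dr": [[0,0,0],[0,0,0],[0,0,0],[0,0,0],[0,0,0],[0,0,0],[0,0,0],[0,0,0]], "xyz": [[0.1,0,-0.03],[0.21,0,-0.02],[0.29,0,0.015],[0.37,0,0.05],[0.44,0,0.085],[0.515,0,0.13],[0.585,0,0.17],[0.655,0,0.22]], "claw": [-1,-1,-1,-1,-1,-1,-1,-1]}}

```text
time_s: 4.45
ee_pos: [0.5715, 0.0428, 0.2471]
eef_rot: [-0.129, 0.992, -0.0, 0.0]
wrist_force: [2.8, -1.4, 0.4]
gripper_width: 0.0002
grip_force: 1.3
```

```bash
python3 - <<'E'
from h import *
o=r.observe();print(o['ee_pos'],o['wrist_force'],(o['ee_pos']-H)@X)
s=vision.snapshot('scene')
cv2.imwrite('pics/b.png',cv2.resize(s[130:330,300:440][:,:,::-1],None,fx=2.8,fy=2.8,interpolation=cv2.INTER_CUBIC))
E
```

```text
[0.5715 0.0428 0.2471] [ 2.7664 -1.3808  0.4427] -0.10556121231765872
```

View pics/b.png

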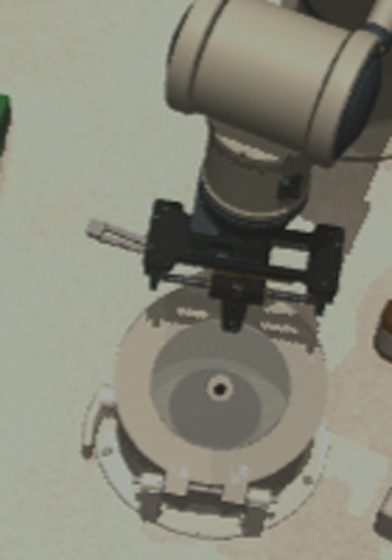

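The lid is turning with the fingertips: it looks more face-on in the view and the push force is about 3 N. I'll continue along the arc.

{"name": "send_rows", "arguments": {"dr": [[0,0,0],[0,0,0],[0,0,0],[0,0,0],[0,0,0],[0,0,0],[0,0,0],[0,0,0]], "xyz": [[0.065,0,0.053],[0.13,0,0.108],[0.19,0,0.168],[0.249,0,0.229],[0.303,0,0.294],[0.355,0,0.36],[0.403,0,0.43],[0.448,0,0.502]], "claw": [-1,-1,-1,-1,-1,-1,-1,-1]}}

```text
time_s: 5.5
ee_pos: [0.5195, 0.0292, 0.1867]
eef_rot: [-0.129, 0.992, 0.0, -0.0]
wrist_force: [1.4, -0.6, 2.3]
gripper_width: 0.0006
grip_force: 1.0
```

{"name": "send_rows", "arguments": {"dr": [[0,0,0],[0,0,0],[0,0,0],[0,0,0],[0,0,0],[0,0,0],[0,0,0],[0,0,0]], "xyz": [[0.04,0,0.073],[0.078,0,0.15],[0.11,0,0.228],[0.14,0,0.307],[0.165,0,0.387],[0.187,0,0.47],[0.196,0,0.51],[0.204,0,0.553]], "claw": [-1,-1,-1,-1,-1,-1,-1,-1]}}

```text
time_s: 6.5
ee_pos: [0.4961, 0.0231, 0.1206]
eef_rot: [-0.129, 0.992, 0.0, -0.0]
wrist_force: [-0.4, -0.5, 2.3]
gripper_width: 0.0004
grip_force: 0.8
```

```bash
python3 - <<'E'
from h import *
o=r.observe();print(o['ee_pos'],o['wrist_force'],(o['ee_pos']-H)@X)
print(to(H-.187*X+[0,0,.006]),turn(DN))
E
```

```text
[0.4961 0.0231 0.1206] [-0.4491 -0.5077  2.285 ] -0.1834634807272517
t 6.5 pos [0.4961 0.0231 0.1206] F [-0.4491 -0.5077  2.285 ] w 0.0004137106285821363
[ 0.0294 -0.0161  0.255 ] [ 0.0001 -0.0002  0.0002]
```

{"name": "send_rows", "arguments": {"dr": [[0,0,0],[0,0,0],[0,0,0],[0,0,0],[0,0,0],[0,0,0],[0,0,0],[0,0,0]], "xyz": [[0.02,0,0.03],[0.02,0,0.06],[0.03,0,0.09],[0.03,0,0.12],[0.03,0,0.15],[0.03,0,0.18],[0.03,0,0.205],[0.03,0,0.23]], "claw": [-1,-1,-1,-1,-1,-1,-1,-1]}}

```text
time_s: 7.5
ee_pos: [0.4927, 0.0221, 0.0931]
eef_rot: [-0.129, 0.992, 0.0, -0.0]
wrist_force: [-1.1, -0.2, 2.1]
gripper_width: 0.0008
grip_force: 0.8
```

{"name": "send_rows", "arguments": {"dr": [[0,0,0],[0,0,0]], "xyz": [[0,0,0.012],[0,0,0.024]], "claw": [-1,-1]}}

```text
time_s: 7.75
ee_pos: [0.4928, 0.0221, 0.0904]
eef_rot: [-0.129, 0.992, -0.0, 0.0]
wrist_force: [-1.4, 0.5, 1.0]
gripper_width: 0.0004
grip_force: 0.9
```

Still hinge friction only, so I'll press on in 1 mm steps until it meets the stop.

{"name": "send_rows", "arguments": {"dr": [[0,0,0],[0,0,0]], "xyz": [[0,0,0.008],[0,0,0.008]], "claw": [-1,-1]}}

```text
time_s: 8.0
ee_pos: [0.4928, 0.0221, 0.0901]
eef_rot: [-0.129, 0.992, -0.0, 0.0]
wrist_force: [-5.9, -1.1, 18.7]
gripper_width: 0.0005
grip_force: 9.3
```

{"name": "send_rows", "arguments": {"dr": [[0,0,0],[0,0,0]], "xyz": [[0,0,0.008],[0,0,0.008]], "claw": [-1,-1]}}

```text
time_s: 8.25
ee_pos: [0.4929, 0.0221, 0.09]
eef_rot: [-0.129, 0.992, -0.0, 0.001]
wrist_force: [-10.4, -0.2, 39.7]
gripper_width: 0.0006
grip_force: 19.9
```

The stop is met: force rose at z = 0.090, exactly the shut face height. Next I'll lift off and move to the control box.

{"name": "send_rows", "arguments": {"dr": [[0,0,0],[0,0,0],[0,0,0],[0,0,0],[0,0,0]], "xyz": [[0,0,-0.016],[0,0,-0.05],[0,0,-0.3],[0,0,-0.7],[0,0,-1]], "claw": [-1,-1,-1,-1,-1]}}

```text
time_s: 8.88
ee_pos: [0.4931, 0.0221, 0.2103]
eef_rot: [-0.129, 0.992, -0.0, 0.001]
wrist_force: [0.3, -0.3, 0.1]
gripper_width: 0.0002
grip_force: 0.0
```

```bash
cat >> h.py <<'E'
bx=.08
kz=np.array([-np.sin(.35)*np.cos(bx),-np.sin(.35)*np.sin(bx),np.cos(.35)]);ky=np.array([-np.sin(bx),np.cos(bx),0])
KT=Ro.from_matrix(np.c_[np.cross(ky,-kz),ky,-kz]);K=np.array([.526,-.388,.062])
E
python3 - <<'E'
from h import *
print(to(K+.1*kz),turn(KT))
E
```

```text
t 8.875 pos [0.4931 0.0221 0.2103] F [ 0.3415 -0.3055  0.1245] w 0.00023658678047637122
[ 0.8894 -3.3233  0.4536] [ 0.0197 -0.2216  0.1124]
```

{"name": "send_rows", "arguments": {"dr": [[0,0,0],[0,0,0],[0,0,0]], "xyz": [[0.1,-0.3,0],[0.2,-0.75,0],[0.3,-1,0]], "claw": [-1,-1,-1]}}

```text
time_s: 9.25
ee_pos: [0.4889, -0.1052, 0.2087]
eef_rot: [-0.128, 0.992, -0.0, 0.0]
wrist_force: [0.8, 0.2, -0.5]
gripper_width: 0.0005
grip_force: 0.0
```

{"name": "send_rows", "arguments": {"dr": [[0,0,0],[0,0,0],[0,0,0]], "xyz": [[0.1,-0.4,0],[0.2,-0.8,0],[0.3,-1,0]], "claw": [-1,-1,-1]}}

```text
time_s: 9.62
ee_pos: [0.4846, -0.2307, 0.2085]
eef_rot: [-0.128, 0.992, -0.0, 0.0]
wrist_force: [-0.1, 0.1, 0.1]
gripper_width: 0.0005
grip_force: 0.0
```

{"name": "send_rows", "arguments": {"dr": [[0.01,-0.1,0.05],[0.02,-0.2,0.1],[0.02,-0.222,0.112],[0.02,-0.222,0.112],[0.02,-0.222,0.112]], "xyz": [[0.1,-0.4,0],[0.2,-0.8,0],[0.29,-1,0.1],[0.29,-1,0.1],[0.29,-1,0.1]], "claw": [-1,-1,-1,-1,-1]}}

```text
time_s: 10.25
ee_pos: [0.4816, -0.3528, 0.1966]
eef_rot: [-0.04, 0.984, 0.007, 0.174]
wrist_force: [0.9, -0.4, 0.3]
gripper_width: 0.0003
grip_force: 0.0
```

```bash
python3 - <<'E'
from h import *
print(to(K+.1*kz),turn(KT))
c=vision.calibration('wrist');w=vision.snapshot('wrist')
def px(p):
    q=c['extrinsics'][:3,:3]@p+c['extrinsics'][:3,3];return q[0]/q[2]*c['fx']+c['cx'],q[1]/q[2]*c['fy']+c['cy']
print('pred start',px(K),'stop',px(K+.096*ky)); print('tcp',px(r.observe()['ee_pos']))
np.savez('wc.npz',E=c['extrinsics'],k=[c['fx'],c['fy'],c['cx'],c['cy']])
cv2.imwrite('pics/w.png',w[:,:,::-1]); cv2.imwrite('pics/s2.png',vision.snapshot('scene')[:,:,::-1])
s=cv2.imread('pics/s2.png')
cv2.imwrite('pics/w2.png',np.vstack([cv2.resize(w[:,:,::-1],(480,360)),cv2.resize(s[190:330,230:430],(480,240))]))
E
```

```text
t 10.25 pos [ 0.4816 -0.3528  0.1966] F [ 0.8916 -0.3837  0.2645] w 0.00033099286546322843
[ 0.0604 -0.3218  0.3387] [ 0.0002 -0.0006  0.0005]
pred start (np.float64(265.96964833954974), np.float64(215.9618108926521)) stop (np.float64(387.2875098092107), np.float64(216.03198443863715))
tcp (np.float64(314.78329584932277), np.float64(300.11568146451253))
```

View pics/w2.png

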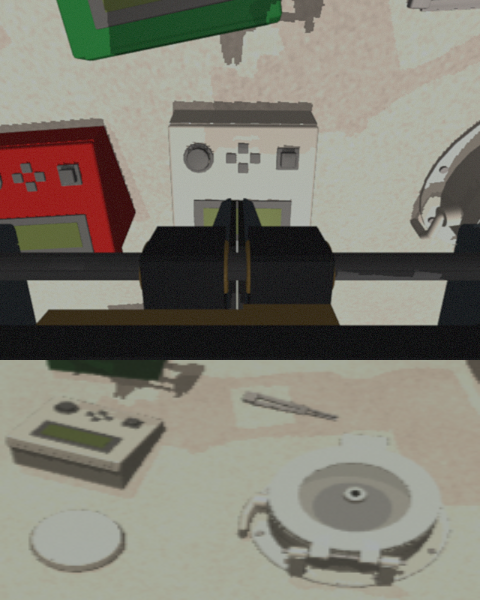

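The lid is shut in the scene view. In the wrist view the start key is at (263,210) and the stop key at (384,210), about 5 px from where I predicted. I'll refine the key's position by combining rays from all three cameras.

```bash
python3 - <<'E'
from h import *
z=np.load('wc.npz');k=z['k'];c=dict(fx=k[0],fy=k[1],cx=k[2],cy=k[3],extrinsics=z['E'])
w=cv2.imread('pics/w.png');g=cv2.cvtColor(w,cv2.COLOR_BGR2GRAY)
for n,a,b,t,s in[('start',240,290,(423,250),(258,215.8)),('stop',362,405,(384.5,253),(285.3,225.5))]:
    sub=(g[180:240,a:b]<115).astype(np.uint8);N,l,st,ce=cv2.connectedComponentsWithStats(sub);i=1+np.argmax(st[1:,4]);uv=ce[i]+[a,180];print(n,uv,st[i])
    L=[ray('top',t),ray('scene',s),ray('w',uv,c)]
    for S in (L,[L[0],L[2]]):
        P=[np.eye(3)-np.outer(d,d) for o,d in S];p=np.linalg.solve(sum(P),sum(q@o for q,(o,d) in zip(P,S)));print(p,[np.linalg.norm(q@(p-o)) for q,(o,d) in zip(P,S)])
K=np.array([.523,-.386,.061])
print(to(K+.02*kz))
E
```

```text
start [264.3682 209.5645] [   5   10   40   40 1233]
[ 0.5242 -0.3894  0.0587] [np.float64(0.0029632261749386437), np.float64(0.0017752394380469696), np.float64(0.0017335435235770443)]
[ 0.5285 -0.3912  0.0492] [np.float64(0.0006734042081235641), np.float64(0.0006734042081234777)]
stop [383.2262 210.1957] [  6  14  32  32 884]
[ 0.5176 -0.2943  0.0556] [np.float64(0.0012486196007476724), np.float64(0.0013809676712952296), np.float64(0.0006541476121136897)]
[ 0.5187 -0.2948  0.0535] [np.float64(0.0004739339049872547), np.float64(0.000473933904987145)]
t 10.35 pos [ 0.4821 -0.3524  0.1969] F [-0.1907 -0.1925  0.7331] w 0.00047204876308158753
[ 0.0905 -0.3065  1.0059]
```

{"name": "send_rows", "arguments": {"dr": [[0,0,0],[0,0,0],[0,0,0],[0,0,0],[0,0,0],[0,0,0]], "xyz": [[0.09,-0.33,0.1],[0.09,-0.33,0.35],[0.09,-0.33,0.6],[0.09,-0.33,0.85],[0.09,-0.33,0.98],[0.09,-0.33,1]], "claw": [-1,-1,-1,-1,-1,-1]}}

```text
time_s: 11.1
ee_pos: [0.516, -0.3895, 0.0797]
eef_rot: [-0.04, 0.984, 0.007, 0.174]
wrist_force: [-0.1, -0.1, 0.1]
gripper_width: 0.0007
grip_force: 0.0
```

{"name": "send_rows", "arguments": {"dr": [[0,0,0],[0,0,0],[0,0,0],[0,0,0],[0,0,0]], "xyz": [[0,0,0.04],[0,0,0.08],[0,0,0.11],[0,0,0.14],[0,0,0.16]], "claw": [-1,-1,-1,-1,-1]}}

```text
time_s: 11.72
ee_pos: [0.5221, -0.3898, 0.0619]
eef_rot: [-0.04, 0.984, 0.007, 0.174]
wrist_force: [0.4, -0.1, -0.2]
gripper_width: 0.0004
grip_force: 0.0
```

{"name": "send_rows", "arguments": {"dr": [[0,0,0],[0,0,0]], "xyz": [[0,0,0.015],[0,0,0.015]], "claw": [-1,-1]}}

```text
time_s: 11.98
ee_pos: [0.5228, -0.3897, 0.0603]
eef_rot: [-0.04, 0.984, 0.007, 0.174]
wrist_force: [-0.6, 0.2, 0.0]
gripper_width: 0.0001
grip_force: 0.2
```

{"name": "send_rows", "arguments": {"dr": [[0,0,0],[0,0,0]], "xyz": [[0,0,0.015],[0,0,0.025]], "claw": [-1,-1]}}

```text
time_s: 12.22
ee_pos: [0.5238, -0.3897, 0.0576]
eef_rot: [-0.04, 0.984, 0.007, 0.174]
wrist_force: [-1.8, -0.5, 3.1]
gripper_width: 0.0003
grip_force: 1.7
```

{"name": "send_rows", "arguments": {"dr": [[0,0,0],[0,0,0]], "xyz": [[0,0,0.01],[0,0,0.01]], "claw": [-1,-1]}}

```text
time_s: 12.48
ee_pos: [0.5242, -0.3896, 0.0565]
eef_rot: [-0.04, 0.984, 0.007, 0.174]
wrist_force: [-1.7, 0.6, 4.4]
gripper_width: 0.0005
grip_force: 2.4
```

{"name": "send_rows", "arguments": {"dr": [[0,0,0],[0,0,0]], "xyz": [[0,0,0.006],[0,0,0.006]], "claw": [-1,-1]}}

```text
time_s: 12.72
ee_pos: [0.5243, -0.3897, 0.0564]
eef_rot: [-0.04, 0.984, 0.007, 0.174]
wrist_force: [-9.2, 1.7, 14.5]
gripper_width: 0.0007
grip_force: 8.2
```

The force rose to 17 N with no further travel, so the key is fully in. I'll back off along its axis.

{"name": "send_rows", "arguments": {"dr": [[0,0,0],[0,0,0],[0,0,0],[0,0,0],[0,0,0],[0,0,0]], "xyz": [[0,0,-0.02],[0,0,-0.1],[0,0,-0.4],[0,0,-0.8],[0,0,-1],[0,0,-1]], "claw": [-1,-1,-1,-1,-1,-1]}}

```text
time_s: 13.48
ee_pos: [0.4835, -0.3938, 0.1706]
eef_rot: [-0.04, 0.984, 0.005, 0.175]
wrist_force: [0.3, 0.5, -0.7]
gripper_width: 0.0006
grip_force: 0.0
```

```bash
python3 - <<'E'
from h import *
s=vision.snapshot('scene')[:,:,::-1]
cv2.imwrite('pics/f.png',cv2.resize(s[190:330,230:430],(800,560)))
E
```

```text
(no output)
```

View pics/f.png

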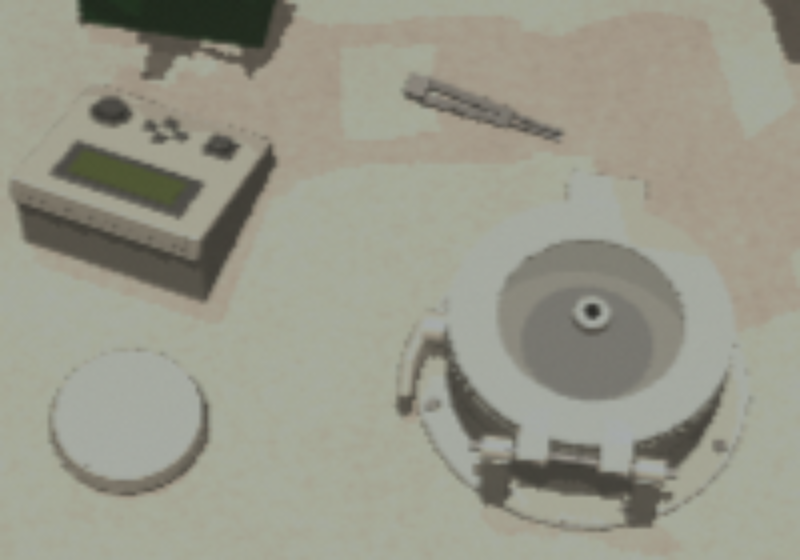

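The lid lies flat on the rim with its tab at crop (605,185). The start key at (110,108) is out again, and the tweezers and wafer case haven't moved. Handing in.

```bash
python3 -c "
from cell import r
print(r.job_done())"
```

```text
the job is handed in; nothing more can be done
None
```

The lid is pushed fully shut, the start key was pressed right in and came back out, and the job is handed in at about 13.5 s; the hand-in gave no verdict, so whether it passed is not confirmed.

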